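Unplug the loaded vial carrier and hold it level

ROBOT

A 7-joint arm with a two-finger parallel gripper is mounted at the origin on a cart in front of the work surface, level with it; the furniture and walls round the work are solid. World frame = base frame: x ahead of the robot, y to its left, z up, the work surface at z = 0. Lengths are in m, angles in rad, forces in N, time in s.
With the tool pointing down it reaches from about 0.4 to 0.85 m from the base axis. Payload 4.5 kg.
Tool frame: the origin (TCP) lies between the finger pads; the fingertips stand 25 mm ahead of it and the grasp point (between the pads) lies 6 mm ahead of it (r.tips_ahead is the distance from the TCP to the fingertips, in m); z points along the fingers, y is the direction in which the jaws open and shut (so a half turn about z gives the same grasp; the last joint's range is limited). The gripper opens to 88 mm and grips with 3 to 60 N. Pads are 18 mm wide; open, the fingers measure 123 mm over their backs; the gripper's body (75 mm by 187 mm) begins 45 mm behind the grasp point.
Start: joints at [-1.221, 0.689, -0.195, 1.565, 0.157, 0.902, -0.215], TCP at [0.194, 0.594, 0.264] pointing down, gripper open.
Joint ranges: [-3.01, 3.01], [-0.46, 2.08], [-1.47, 1.51], [0.13, 2.56], [-1, 4.14], [0.04, 2.09], [-2.66, 2.66]. Speed limits (rad/s): [2.57, 2.57, 3.14, 3.14, 3.14, 3.14, 3.14].

INTERFACE

Orientations are given as a unit quaternion [x, y, z, w].
In Python, from plant import r, imaging gives the robot as it stands.
- The arm moves only by the tool send_rows, never from a script. Its argument "moves" is one flat list of numbers, 6 for each row, row after row: the shift along the tool's x, y, z in m, then the turn, a rotation vector about the tool's x, y, z in degrees. A call has exactly 5 rows; each row is the pose to reach, as a shift and turn from the pose measured when the call began, along the tool's axes at that moment; what a row does not reach only later rows make up. A row lasts 1/12 s, in which the tool goes at most 41.7 mm and 7.16 degrees, less where a joint would pass 70% of its speed; a pose out of reach is approached as far as the arm can. A call with a gripper value outside its range is refused whole. "claw" is the closure, from -1 (fully open) to 1 (shut), so that 0 is half open, set as the call begins (left out, the last holds). The fingers move at their own pace and stop on an object; "grip_force" is the grip in N (left out, the last holds). Time passes only in rows, so rows that repeat a pose let the fingers close, or fill a call up. It gives the time, the measured TCP pose, the force and the opening at its end, in the units of the state.
- r.get_state(): the state, without advancing time (a new reading comes with each control period).
- imaging.snapshot(name): name is "side" or "top" or "wrist"; returns a dict with "image" (384x512x3 uint8, red, green, blue), "depth" (384x512 float32, m along the optical axis (not along the pixel's ray), 0 where there is no reading), "mtx" (3x3 intrinsics, pixels), "rvec" (rotation vector, rad) and "tvec" (3), from world to camera coordinates, as OpenCV has them. Camera axes: x right, y down, z forward; pixel columns grow to the right and rows downward; lengths in m; the calibration is good to about 2 mm. A picture is of the moment at which its call begins.
- r.finish_job(): hands the job in, once; it reports no verdict.
Trained networks look in a picture, given as the dict that the camera call returned (one of the last four; its "shot" number tells which), for a name from the list of things; names that differ only in an ending like _2 or _b are one class to them, and where a whole thing is asked for, a point or a joint stands for the part that bears it (a point fixed in the world has none). Each returns a list of dicts, best first, with "score" (0 to 1); they miss things now and then, are a little off and sometimes report something else, mostly with a low value. They report only what shows in the picture. A call takes as long as a camera call. They do not tell look-alikes from the thing itself.
- imaging.look_for(query, picture): "box" ([centre column, centre row, width, height] as shares, 0 to 1, of the picture: columns of its width, rows of its height, round what is visible of it).
- imaging.silhouettes(query, picture): "pixels" (384x512 bool, what is visible of it) and "box" ([centre column, centre row, width, height] as shares, 0 to 1, of the picture: columns of its width, rows of its height, round what is visible of it).
- imaging.pinpoint(query, picture): "point" ([column, row] as shares, 0 to 1, of the picture: columns of its width, rows of its height: a listed point, or the origin of a listed thing).
The state is a dict: "clock": time; "q": joint angles; "qd": joint speeds; "joint_torque": joint torques, N m; "tool_pos": TCP position; "eef_rot": TCP orientation; "contact_force": force on the tool from outside, world axes, zero at the start; "moment": the same for the moment, N m; "opening": opening from 0.0 (shut) to 1.0 (fully open).
Only numpy, scipy, OpenCV 4.12 (cv2) and the standard library are available. Lean on these libraries where they do the work, as an engineer would, in place of code of your own. Each camera call takes 0.05 s, during which the arm holds its last target.

TASK

Two vial carriers are plugged into two docks on the bench. Take the one that holds the two vials by its black grip, pull it straight up until the sprung catch lets the plug go, and lift it until the end of its plug is about 7 cm above the dock's top (at least 5 cm); hold it there level and still for at least two seconds, with both vials standing in their wells, and finish while still holding it. Leave the empty carrier in its dock and the other things on the bench where they are.

Things in the scene. Friction and masses are not known exactly. Their poses are not given: they have to be found in the camera images.
- carrier_full: the carrier with the two vials: aluminium block 66 x 150 x 30 mm (x, y, z), a well 30 mm wide, 26 deep at y = +46 and at -46 mm. Origin: centre of the block's underside (rests on the dock's top), z up. Below it a black plug (28 mm along y) reaches 33 mm down, 12 mm thick with an 18 mm bead at its end. A steel stem 12 mm thick rises from the middle to the grip. About 0.3 kg, centred under the grip
- carrier_full_grip (a point): centre of the loaded carrier's black grip, 100 mm above the block's underside: an upright bar 14 mm thick (carrier's x), 46 mm wide (y), 32 mm high, edges rounded; pinch it across its thickness. The vials' tops, 46 mm to either side along y, are 36 mm lower than this point. Axes as the carrier's
- carrier_full_plug_end (a point): lowest point of the loaded carrier's plug, 33 mm under the block's underside, 17 mm above the bench while docked
- carrier_full_well_r (a point): where the centre of a 60 mm vial is when it stands in the well on the carrier's -y side
- carrier_full_well_l (a point): the same for the well on the carrier's +y side
- vial_r_centre (a point): centre of the capped glass vial in the -y well: 27 mm across, 60 mm high, loose in its well
- vial_l_centre (a point): centre of the same kind of vial in the +y well
- carrier_empty: the other carrier, alike in all but that its wells are empty; it stays in its dock
- dock_a: grey dock of the loaded carrier, fixed: foot 90 x 178 mm (long side along y), 50 mm high, origin at the centre of its underside. Two sprung rollers in its slot close over the plug's bead: pulling takes about 8 N more than the weight, mostly over the first 9 mm of lift; after 20 mm it is free, after 33 mm out of the slot
- dock_b: the like dock under the empty carrier, fixed to the bench
- beaker_mid: small glass beaker 51 mm across, 52 mm high, standing loose between the docks; origin at the centre of its underside
- spare_vial: small capped vial, 23 mm across, 51 mm high, standing loose behind; origin at the centre of its underside
- beaker_side: glass beaker 87 mm across, 108 mm high, at the left; origin at the centre of its underside
Things that resemble listed ones, but are neither listed nor needed, are in the scene too. Leave any turquoise look-alike of the carrier_empty alone. What is shaped like the carrier_full but turquoise is not meant.

How it is judged:
On the way, in this order (a step that is already met when the one before it is completed fails the run):
1. the plug is out of the catch (height (world z) of carrier_full_plug_end above 0.04 m).
2. the loaded carrier is held clear of the dock, level and still, vials in their wells, for two seconds (1.5 s counts) (height (world z) of carrier_full_plug_end above 0.09 m and angle between carrier_full's own z axis and vertical below 0.1 rad and linear speed of carrier_full below 0.03 m/s and angular speed of carrier_full below 0.25 rad/s and contact force between the fingers and carrier_full above 1 N and distance between vial_r_centre and carrier_full_well_r below 0.01 m and distance between vial_l_centre and carrier_full_well_l below 0.01 m and contact force between carrier_full and dock_a below 0.05 N and contact force between carrier_full and dock_b below 0.05 N and contact force between carrier_full and carrier_empty below 0.05 N and contact force between carrier_full and beaker_mid below 0.05 N and contact force between carrier_full and beaker_side below 0.05 N and contact force between carrier_full and spare_vial below 0.05 N), for 1.5 s.
At the end, for the whole second after the job is handed in: The gripper holds the loaded carrier: plug end over 90 mm above the bench, within 0.10 rad of level, under 30 mm/s and 0.25 rad/s, touching no dock, carrier, beaker or spare vial; both vial centres within 10 mm of their seats; empty carrier within 12 mm of its seat (all of step 2 and not (distance between carrier_empty and dock_b above 0.062 m)); the arm keeps its last pose, push and grip.
It fails at once if a vial leaves its well (distance between vial_r_centre and carrier_full_well_r above 0.03 m or distance between vial_l_centre and carrier_full_well_l above 0.03 m).
It fails at once if the loaded carrier is tipped by more than 0.35 rad (angle between carrier_full's own z axis and vertical above 0.35 rad).
It fails at once if the empty carrier is lifted out of its seat (by 12 mm) (distance between carrier_empty and dock_b above 0.062 m).
It fails at once if a beaker or the spare vial is pushed away by 25 mm or tipped (distance of any of beaker_mid, spare_vial, beaker_side from where it was at the start of the episode above 0.025 m or angle between any of beaker_mid, spare_vial, beaker_side's own z axis and vertical above 0.4 rad).
It also fails if it takes over 32 s, if anything falls off the work surface, if the arm or the gripper's body presses on something with over 40 N, if the wrist force passes 120 N, or if a joint passes its speed limit or range.

## Working session

There is one attempt and no reset: what is moved stays moved. The work goes in short steps, Python scripts to look and compute and a tool call to move; the robot and the scene stay as the last step left them, time stands still between calls to the robot, and variables do not carry over. Pictures are saved under pics/ and viewed, and the job is handed in when it is done.

Besides the shell and the picture viewer there is one more tool, called after "Emit:" by a JSON object that holds its "op" and its "data". send_rows: Moves the arm, as the interface text tells. Its arguments: {"type":"object","properties":{"moves":{"type":"array"},"claw":{"type":"number"},"grip_force":{"type":"number"}},"required":["moves"]}

```bash
ls; mkdir -p pics; cat > h.py <<'E'
import numpy as np, cv2
from plant import r, imaging
def px2w(s,u,v,d):
    R,_=cv2.Rodrigues(np.array(s["rvec"],float)); K=np.array(s["mtx"])
    c=np.array([(u-K[0,2])/K[0,0]*d,(v-K[1,2])/K[1,1]*d,d])
    return R.T@(c-np.array(s["tvec"]).ravel())
def ray(s,u,v):
    o=cam(s); p=px2w(s,u,v,1.0); return o,(p-o)/np.linalg.norm(p-o)
def cam(s):
    R,_=cv2.Rodrigues(np.array(s["rvec"],float)); return -R.T@np.array(s["tvec"]).ravel()
def proj(s,P):
    return cv2.projectPoints(np.array(P,float).reshape(-1,1,3),np.array(s["rvec"],float),np.array(s["tvec"],float),np.array(s["mtx"]),None)[0].reshape(-1,2)
def save(s,n,crop=None,sc=1):
    im=s["image"][:,:,::-1]
    if crop: im=im[crop[1]:crop[3],crop[0]:crop[2]]
    cv2.imwrite("pics/"+n+".png",cv2.resize(im,None,fx=sc,fy=sc,interpolation=cv2.INTER_CUBIC))
def tri(a,b):
    A=np.zeros((3,3));B=np.zeros(3)
    for o,d in (a,b):
        M=np.eye(3)-np.outer(d,d);A+=M;B+=M@o
    p=np.linalg.solve(A,B); return p,[float(np.linalg.norm((np.eye(3)-np.outer(d,d))@(p-o))) for o,d in (a,b)]
E
python3 - <<'E'
from h import *
np.set_printoptions(precision=4,suppress=True)
st=r.get_state(); print(st, r.tips_ahead)
S={}
for n in("side","top","wrist"):
    s=imaging.snapshot(n);S[n]=s;save(s,n+"0",sc=1.5);print(n,cam(s))
    for q in("carrier_full_grip","carrier_full"):
        for x in imaging.pinpoint(q,s): 
            u,v=x["point"][0]*512,x["point"][1]*384
            d=s["depth"][min(383,int(v)),min(511,int(u))]
            print(n,q,round(x["score"],2),round(u,1),round(v,1),px2w(s,u,v,d) if d else None)
E
```

```text
pics
{'clock': 0.0, 'q': array([-1.2212,  0.69  , -0.1945,  1.5664,  0.1573,  0.9025, -0.2151]), 'qd': array([-0.0005, -0.0008, -0.0007, -0.0002,  0.0002,  0.0004,  0.0018]), 'joint_torque': array([  0.0002, -52.7559,  -1.2667, -15.3428,  -0.0526,   0.0064,
         0.0002]), 'tool_pos': array([0.194 , 0.5935, 0.2629]), 'eef_rot': array([ 0.1572,  0.9876, -0.0009, -0.0001]), 'contact_force': array([-0.4411,  0.2715,  0.4204]), 'moment': array([-0.0457, -0.0418, -0.0167]), 'opening': 0.9949325375747866} 0.025
side [ 0.0901 -1.0266  0.83  ]
side carrier_full_grip 0.92 277.5 228.6 [ 0.5008 -0.2884  0.1565]
side carrier_full_grip 0.65 287.9 307.2 [ 0.3932 -0.5403  0.1409]
side carrier_full 0.83 288.7 330.9 [ 0.3936 -0.5488  0.0636]
side carrier_full 0.66 277.1 254.6 [ 0.4897 -0.3094  0.0759]
top [ 0.4115 -0.0385  1.7784]
top carrier_full_grip 0.81 309.3 203.6 [ 0.5035 -0.2909  0.1673]
top carrier_full_grip 0.8 371.3 229.8 [ 0.3972 -0.533   0.156 ]
top carrier_full 0.89 363.4 227.5 [ 0.4064 -0.5299  0.0602]
top carrier_full 0.79 307.7 204.0 [ 0.5021 -0.2846  0.1673]
wrist [0.1261 0.6156 0.3867]
```

View pics/side0.png

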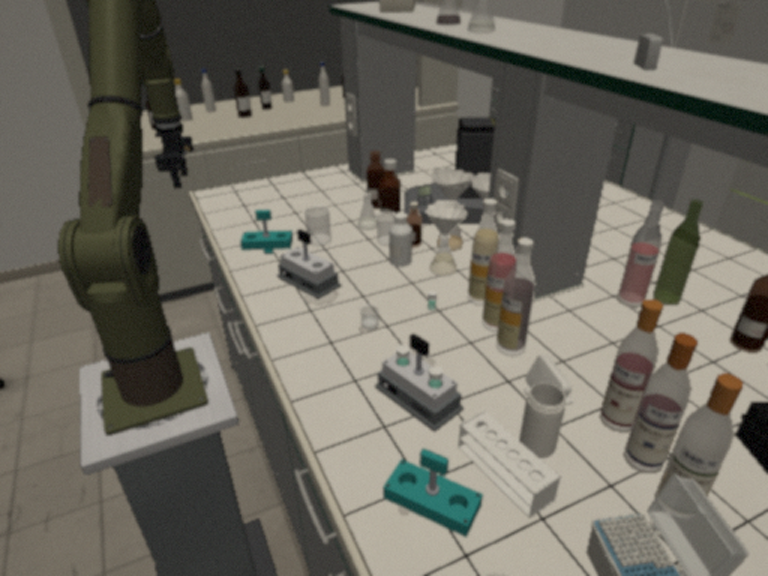

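View pics/top0.png

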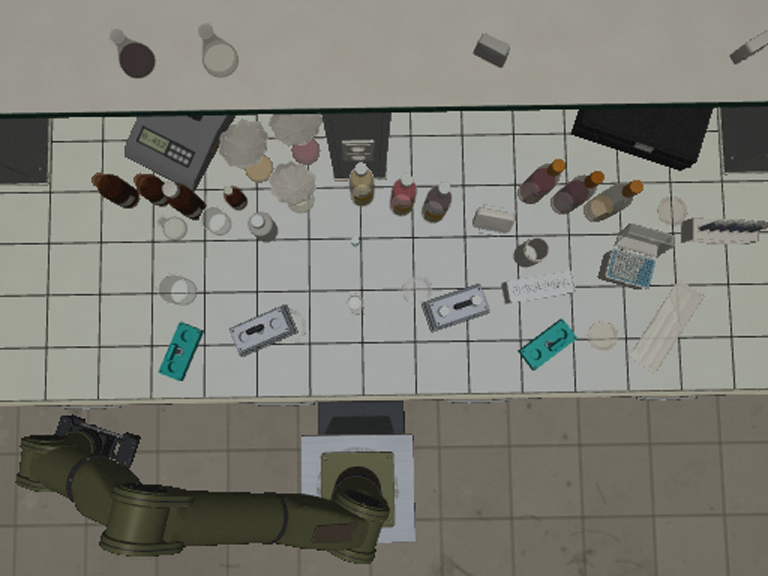

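Candidates in the 1.5x views:
- Grey carrier at side (418,380) / top (457,306), with two turquoise-capped vials. This one fits "holds two vials".
- Grey carrier at side (308,268) / top (262,330), with empty wells.
- Turquoise look-alikes at side (432,490) and (266,235).

Next I'll confirm with crops and measure the yaw.

```bash
python3 - <<'E'
from h import *
np.set_printoptions(precision=4,suppress=True)
a=imaging.snapshot("side");b=imaging.snapshot("top")
c1=cv2.resize(a["image"][210:300,235:325,::-1],None,fx=4.2,fy=4.2,interpolation=cv2.INTER_CUBIC)
c2=cv2.resize(b["image"][175:235,265:345,::-1],None,fx=5,fy=5,interpolation=cv2.INTER_CUBIC)
H=378;c2=cv2.resize(c2,(400,H));cv2.imwrite("pics/crop1.png",np.hstack([c1[:H],c2]))
P={}
for q in("carrier_full_grip","vial_r_centre","vial_l_centre","dock_a","carrier_empty","beaker_mid","spare_vial","beaker_side"):
  P[q]=[[(x["score"],x["point"][0]*512,x["point"][1]*384) for x in imaging.pinpoint(q,s)] for s in(a,b)]
  for A in P[q][0]:
    for B in P[q][1]:
      p,e=tri(ray(a,*A[1:]),ray(b,*B[1:]))
      if e[0]<.008: print(q,A,B,p,e[0])
# yaw: points from depth of top
for n,s in(("side",a),("top",b)):
  v,u=np.mgrid[0:384,0:512]
  d=s["depth"]
  R,_=cv2.Rodrigues(np.array(s["rvec"],float));K=np.array(s["mtx"])
  W=(np.stack([(u-K[0,2])/K[0,0]*d,(v-K[1,2])/K[1,1]*d,d],-1)-np.array(s["tvec"]).ravel())@R
  reg=(abs(W[...,0]-.50)<.09)&(abs(W[...,1]+.286)<.11)&(d>0)
  for lo,hi in((.07,.09),(.095,.125),(.13,.18)):
    m=reg&(W[...,2]>lo)&(W[...,2]<hi); p=W[m]
    if len(p)<4: continue
    rect=cv2.minAreaRect((p[:,:2]*1000).astype(np.float32))
    print(n,lo,len(p),p.mean(0),p.min(0),p.max(0),rect)
E
```

```text
carrier_full_grip (0.96, 277.2992, 230.20800000000003) (0.67, 371.0976, 227.0976) [ 0.4021 -0.4786  0.3241] 0.006654832496351623
carrier_full_grip (0.96, 277.2992, 230.20800000000003) (0.57, 307.8144, 201.984) [ 0.5068 -0.2863  0.1476] 0.004779008978930989
carrier_full_grip (0.67, 290.9184, 309.1968) (0.67, 371.0976, 227.0976) [ 0.4052 -0.5401  0.1277] 0.0027593633954080834
carrier_full_grip (0.67, 290.9184, 309.1968) (0.57, 307.8144, 201.984) [ 0.5312 -0.3365 -0.1639] 0.0010899559033629477
vial_r_centre (0.4, 290.304, 257.7024) (0.62, 313.2928, 200.79360000000003) [ 0.5235 -0.3256  0.0625] 0.0027784006083355598
vial_r_centre (0.18, 276.48, 255.28319999999997) (0.5, 295.424, 203.21280000000002) [ 0.516  -0.2556  0.0176] 0.0013792733931563836
dock_a (0.97, 277.0944, 265.30559999999997) (0.71, 301.9776, 206.016) [ 0.5036 -0.2849  0.0042] 0.0006901766790018988
dock_a (0.65, 204.8, 186.20159999999998) (0.64, 176.5888, 219.4176) [0.4504 0.256  0.0149] 0.0036156759030969645
carrier_empty (0.96, 176.9984, 165.888) (0.77, 122.7776, 236.0832) [0.3871 0.4842 0.017 ] 0.00044824173531601613
carr
[... 938 characters left out ...]
2 -0.269   0.1666] ((504.16180419921875, -290.2333068847656), (14.993851661682129, 43.694671630859375), 18.855575561523438)
top 0.07 456 [ 0.5069 -0.2859  0.0796] [ 0.4545 -0.3668  0.0705] [ 0.5602 -0.2082  0.0898] ((507.8807678222656, -288.6142578125), (65.4747543334961, 150.74656677246094), 17.418336868286133)
top 0.095 76 [ 0.5073 -0.2868  0.1129] [ 0.4814 -0.3448  0.0991] [ 0.5331 -0.2329  0.1199] ((508.1986083984375, -288.6855163574219), (25.698970794677734, 117.2370834350586), 18.291343688964844)
top 0.13 43 [ 0.5075 -0.287   0.1628] [ 0.496  -0.3111  0.1387] [ 0.5179 -0.2652  0.1775] ((508.1188049316406, -288.38079833984375), (12.517170906066895, 46.8233528137207), 17.453710556030273)
```

View pics/crop1.png

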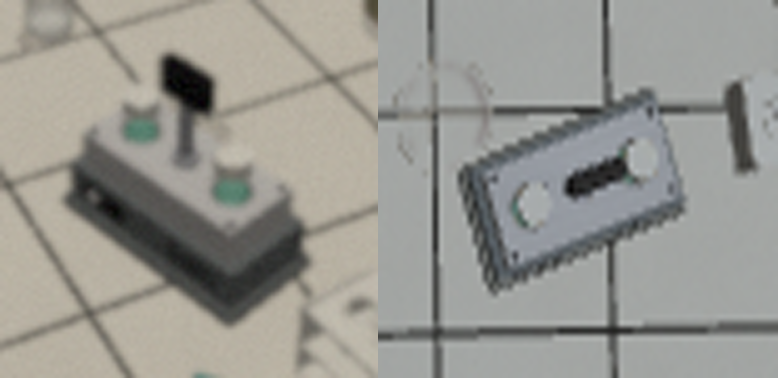

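The crop confirms it: the carrier at top (305,204) has two capped vials, at crop (535,205) and (640,160). Depth and triangulation put the grip at about (0.507, -0.289, 0.150), with a yaw of about +18°. I'll move above it in stages.

```bash
cat > go.py <<'E'
import sys
from h import *
from scipy.spatial.transform import Rotation as Ro
def go(t,yaw):
    # tool y at world angle yaw(deg), z down
    st=r.get_state();R=Ro.from_quat(st["eef_rot"])
    y=np.array([np.cos(np.radians(yaw)),np.sin(np.radians(yaw)),0]);z=np.array([0,0,-1.]);x=np.cross(y,z)
    T=Ro.from_matrix(np.stack([x,y,z],1))
    print(st["clock"],"pos",st["tool_pos"].round(4),"shift mm",(R.inv().apply(np.array(t)-st["tool_pos"])*1000).round(1),"turn",np.degrees((R.inv()*T).as_rotvec()).round(2),"q",st["q"].round(2),"F",st["contact_force"].round(1),"op",round(st["opening"],3))
if __name__=="__main__": go([float(v) for v in sys.argv[1:4]],float(sys.argv[4]))
E
python3 go.py .33 .45 .264 54
```

```text
1.35 pos [0.1941 0.5941 0.2637] shift mm [-173.9  -94.8   -0.3] turn [ 0.   -0.   17.91] q [-1.22  0.69 -0.19  1.57  0.16  0.9  -0.22] F [0.4 0.9 0.9] op 1.005
```

Emit:
{"op": "send_rows", "data": {"moves": [-0.035,-0.019,0,0,0,3.6,-0.07,-0.038,0,0,0,7.2,-0.105,-0.057,0,0,0,10.8,-0.14,-0.076,0,0,0,14.4,-0.174,-0.095,0,0,0,18], "claw": -1, "grip_force": 30}}

```text
clock: 1.77
tool_pos: [0.3312, 0.4483, 0.2639]
eef_rot: [0.311, 0.95, 0.0, 0.0]
contact_force: [0.5, -0.1, -0.2]
opening: 1.002
```

```bash
python3 go.py .44 .28 .27 36
```

```text
1.7667 pos [0.3312 0.4483 0.2639] shift mm [-187.2  -71.3   -6.1] turn [3.000e-02 1.000e-02 1.773e+01] q [-0.94  0.6  -0.13  1.78  0.1   0.78 -0.18] F [ 0.5 -0.1 -0.2] op 1.002
```

Emit:
{"op": "send_rows", "data": {"moves": [-0.037,-0.014,0,0,0,3.6,-0.075,-0.028,0,0,0,7.2,-0.112,-0.043,-0.002,0,0,10.8,-0.15,-0.057,-0.004,0,0,14.4,-0.187,-0.071,-0.006,0,0,17.8]}}

```text
clock: 2.18
tool_pos: [0.4409, 0.2786, 0.2702]
eef_rot: [0.456, 0.89, 0.0, 0.0]
contact_force: [0.7, -0.3, -0.5]
opening: 1.004
```

```bash
python3 go.py .49 .09 .275 18
```

```text
2.1833 pos [0.4409 0.2786 0.2702] shift mm [-181.7  -70.3   -4.9] turn [ 0.06 -0.   17.75] q [-0.61  0.54 -0.06  1.87  0.05  0.73 -0.08] F [ 0.7 -0.3 -0.5] op 1.004
```

Emit:
{"op": "send_rows", "data": {"moves": [-0.036,-0.014,0,0,0,3.6,-0.073,-0.028,0,0,0,7.2,-0.109,-0.042,-0.002,0,0,10.8,-0.145,-0.056,-0.004,0,0,14.4,-0.182,-0.07,-0.005,0,0,17.8]}}

```text
clock: 2.6
tool_pos: [0.4907, 0.0884, 0.2756]
eef_rot: [0.589, 0.808, 0.001, 0.0]
contact_force: [0.4, 0.7, 0.3]
opening: 1.001
```

```bash
python3 go.py .5 -.1 .275 18
```

```text
2.6 pos [0.4907 0.0884 0.2756] shift mm [-182.2  -48.8    0.4] turn [ 0.1  -0.02 -0.2 ] q [-0.28  0.51  0.01  1.93 -0.01  0.7   0.05] F [0.4 0.7 0.3] op 1.001
```

Emit:
{"op": "send_rows", "data": {"moves": [-0.036,-0.01,0,0,0,0,-0.073,-0.02,0,0,0,0,-0.109,-0.03,0,0,0,0,-0.145,-0.04,0,0,0,0,-0.182,-0.049,0,0,0,0]}}

```text
clock: 3.02
tool_pos: [0.4995, -0.1016, 0.2756]
eef_rot: [0.589, 0.808, 0.001, 0.0]
contact_force: [1.7, 0.8, -0.7]
opening: 1.003
```

```bash
python3 - <<'E'
from h import *
np.set_printoptions(precision=4,suppress=True)
s=imaging.snapshot("wrist");save(s,"wrist1",sc=1.5);print(cam(s))
for x in imaging.pinpoint("carrier_full_grip",s): print(x["score"],np.array(x["point"])*[512,384],ray(s,*(np.array(x["point"])*[512,384])))
print(proj(s,[.5065,-.289,.15]))
E
python3 go.py .5065 -.289 .275 18
```

```text
[ 0.4767 -0.0349  0.3988]
0.78 [208.5888 368.4096] (array([ 0.4767, -0.0349,  0.3988]), array([ 0.0886, -0.7102, -0.6984]))
[[206.5764 368.8197]]
3.1167 pos [ 0.4994 -0.1081  0.2757] shift mm [-175.   -46.4    1.4] turn [ 0.07  0.26 -0.89] q [ 0.12  0.52 -0.01  1.9   0.01  0.72  0.41] F [-0.5 -0.4  0.6] op 1.0
```

View pics/wrist1.png

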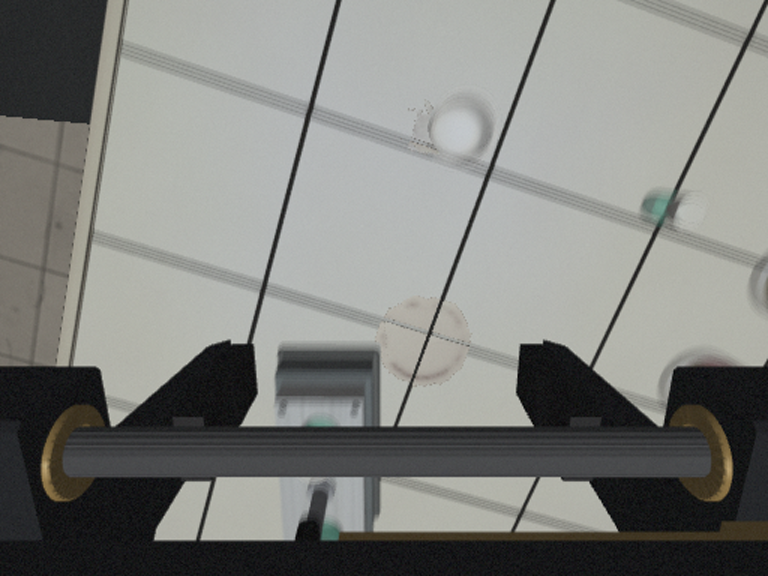

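The wrist view shows the loaded carrier at lower left, with its grip at px (208,368). The projection of my estimate lands within 2 px of that. Moving above it now.

Emit:
{"op": "send_rows", "data": {"moves": [-0.037,-0.01,0,0,0,-0.3,-0.073,-0.02,0,0,0,-0.6,-0.11,-0.03,0,0,0,-0.9,-0.145,-0.04,0,0,0,-0.9,-0.175,-0.046,0.001,0,0.2,-0.9]}}

```text
clock: 3.53
tool_pos: [0.5064, -0.2913, 0.2757]
eef_rot: [0.588, 0.809, -0.0, 0.001]
contact_force: [0.4, -0.9, -0.2]
opening: 1.002
```

Emit:
{"op": "send_rows", "data": {"moves": [0,0,0,0,0,0,0,0,0,0,0,0,0,0,0,0,0,0,0,0,0,0,0,0,0,0,0,0,0,0]}}

```text
clock: 3.95
tool_pos: [0.5069, -0.2891, 0.2758]
eef_rot: [0.587, 0.81, 0.0, 0.001]
contact_force: [0.6, -0.0, -0.2]
opening: 0.998
```

```bash
python3 - <<'E'
from h import *
np.set_printoptions(precision=4,suppress=True)
S=[]
for n in ("wrist","top","side"):
    s=imaging.snapshot(n);save(s,n+"2",sc=1.5);print(n,proj(s,[[.5065,-.289,.15],[.5065,-.289,.166]]))
    for x in imaging.pinpoint("carrier_full_grip",s): print(x["score"],np.array(x["point"])*[512,384])
E
python3 go.py .5065 -.289 .200 18
```

```text
wrist [[258.3188 189.5528]
 [258.3898 195.2216]]
0.57 [261.376  188.3904]
top [[308.1199 203.1191]
 [308.7403 202.8714]]
0.75 [306.8928 203.2128]
0.72 [371.5072 225.6   ]
side [[279.2661 229.9136]
 [279.3791 225.6417]]
0.89 [288.7168 305.8176]
0.87 [277.4016 229.2864]
4.25 pos [ 0.5065 -0.2909  0.2758] shift mm [ 2.   0.5 75.8] turn [ 0.06  0.1  -0.04] q [ 0.46  0.61 -0.03  1.69  0.02  0.84  0.74] F [ 0.  -0.2  0.2] op 1.0
```

View pics/wrist2.png

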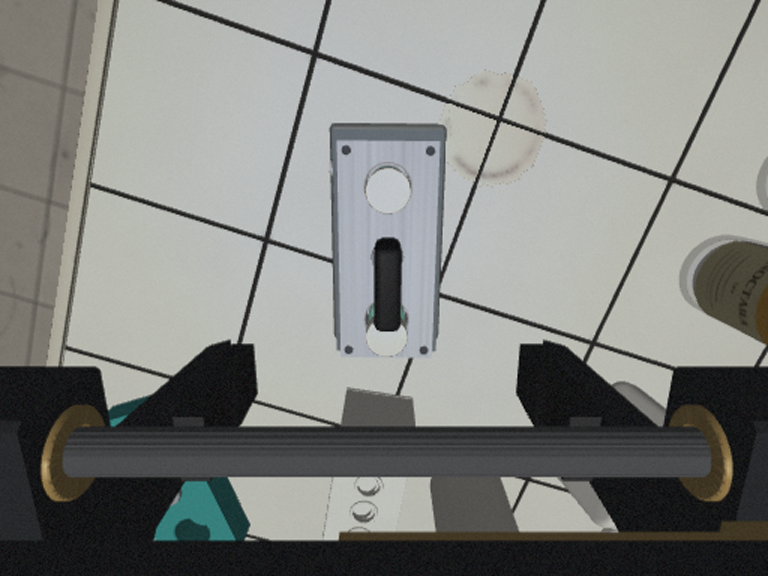

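View pics/side2.png

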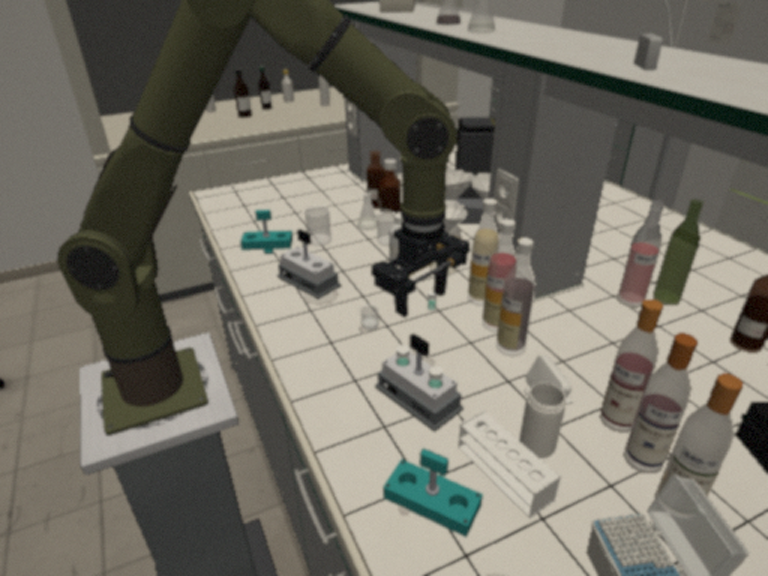

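The gripper is centred on the grip. Its column is 388 at 1.5x, the midpoint between the fingers is 387, and the carrier's edges run parallel to the image vertical. I'll check the offset along the bar and its height with depth.

```bash
python3 - <<'E'
from h import *
np.set_printoptions(precision=4,suppress=True)
s=imaging.snapshot("wrist")
v,u=np.mgrid[0:384,0:512];d=s["depth"]
R,_=cv2.Rodrigues(np.array(s["rvec"],float));K=np.array(s["mtx"])
W=(np.stack([(u-K[0,2])/K[0,0]*d,(v-K[1,2])/K[1,1]*d,d],-1)-np.array(s["tvec"]).ravel())@R
m=(d>0)&(abs(W[...,0]-.507)<.06)&(abs(W[...,1]+.289)<.06)
p=W[m&(W[...,2]>.135)&(W[...,2]<.18)]
print(len(p),p.max(0),p.min(0),np.percentile(p[:,2],[50,80,95]))
t=p[p[:,2]>np.percentile(p[:,2],95)-.006];print(t.mean(0),cv2.minAreaRect((t[:,:2]*1000).astype(np.float32)))
b=W[(d>0)&(abs(W[...,2]-.08)<.004)&(abs(W[...,0]-.507)<.1)&(abs(W[...,1]+.289)<.1)];print(len(b),cv2.minAreaRect((b[:,:2]*1000).astype(np.float32)))
E
python3 go.py .507 -.289 .200 18
```

```text
1095 [ 0.5179 -0.2647  0.1702] [ 0.4934 -0.3101  0.139 ] [0.1677 0.1684 0.1691]
[ 0.5054 -0.2862  0.1675] ((505.7198486328125, -287.18267822265625), (13.368130683898926, 45.352073669433594), 18.058713912963867)
6864 ((505.795166015625, -287.995361328125), (66.27681732177734, 150.5599822998047), 17.467042922973633)
4.3 pos [ 0.5064 -0.291   0.2758] shift mm [ 1.9  1.1 75.7] turn [ 0.06  0.11 -0.05] q [ 0.46  0.61 -0.03  1.69  0.02  0.84  0.74] F [-0.4  0.6  0.3] op 1.002
```

Grip centre measures (0.506, -0.2875, about 0.151), which agrees with the text. The TCP goes to z = 0.157, with the grasp point 6 mm ahead of it.

```bash
python3 go.py .506 -.2875 .157 18
```

```text
4.3 pos [ 0.5064 -0.291   0.2758] shift mm [  3.7   0.5 118.7] turn [ 0.06  0.11 -0.05] q [ 0.46  0.61 -0.03  1.69  0.02  0.84  0.74] F [-0.4  0.6  0.3] op 1.002
```

Emit:
{"op": "send_rows", "data": {"moves": [0.004,0.0005,0.015,0,0.1,0,0.004,0.0005,0.03,0,0.1,0,0.004,0.0005,0.045,0,0.1,0,0.004,0.0005,0.06,0,0.1,0,0.004,0.0005,0.075,0,0.1,0]}}

```text
clock: 4.72
tool_pos: [0.5059, -0.2872, 0.2002]
eef_rot: [0.588, 0.809, 0.0, 0.001]
contact_force: [1.1, -0.3, -0.8]
opening: 0.998
```

```bash
python3 go.py .506 -.2875 .157 18
```

```text
4.7167 pos [ 0.5059 -0.2872  0.2002] shift mm [-0.3 -0.  43.2] turn [ 0.08  0.02 -0.05] q [ 0.45  0.71 -0.03  1.77  0.03  0.66  0.72] F [ 1.1 -0.3 -0.8] op 0.998
```

Emit:
{"op": "send_rows", "data": {"moves": [0,0,0.012,0,0,0,0,0,0.024,0,0,0,0,0,0.034,0,0,0,0,0,0.043,0,0,0,0,0,0.043,0,0,0]}}

```text
clock: 5.13
tool_pos: [0.5051, -0.2868, 0.1555]
eef_rot: [0.588, 0.809, 0.0, -0.001]
contact_force: [0.6, 0.5, 0.2]
opening: 0.995
```

```bash
python3 - <<'E'
from h import *
s=imaging.snapshot("side");save(s,"side3",(200,150,350,300),4)
s=imaging.snapshot("wrist");save(s,"wrist3",sc=1.5)
E
python3 go.py .506 -.2875 .157 18
```

```text
5.2333 pos [ 0.506  -0.2872  0.1571] shift mm [-0.3 -0.1  0.1] turn [ 0.07  0.01 -0.05] q [ 0.45  0.78 -0.03  1.8   0.03  0.57  0.72] F [-0.7 -0.5 -0.6] op 1.0
```

View pics/side3.png

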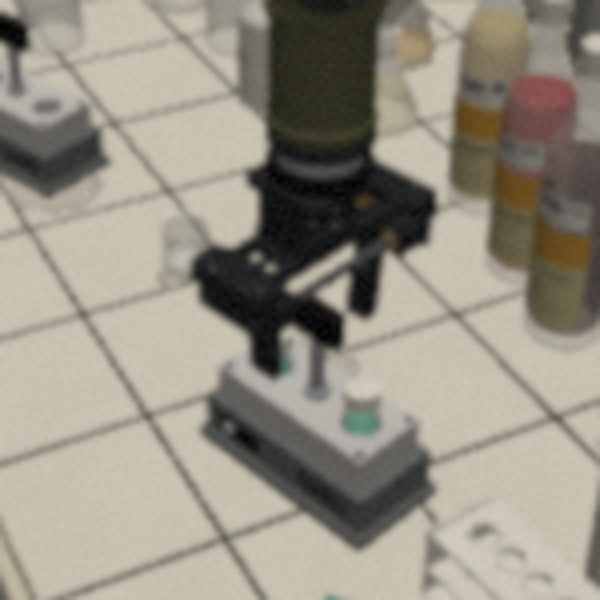

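View pics/wrist3.png

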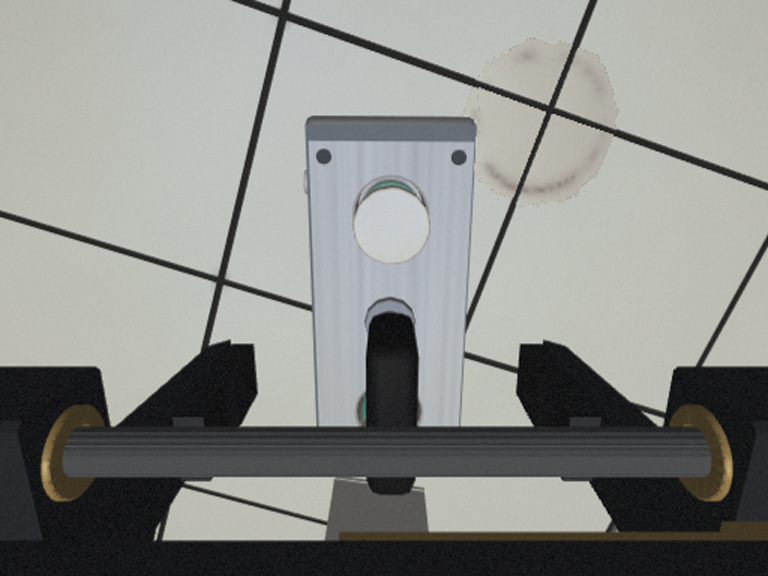

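Both views show the bar between the fingers, about 1 mm to the right (column 392 against 387). I'll nudge +1 mm along tool y and close.

Emit:
{"op": "send_rows", "data": {"moves": [0,0.001,0,0,0,0,0,0.001,0,0,0,0,0,0.001,0,0,0,0,0,0.001,0,0,0,0,0,0.001,0,0,0,0], "claw": 1, "grip_force": 45}}

```text
clock: 5.65
tool_pos: [0.5071, -0.287, 0.1575]
eef_rot: [0.588, 0.809, 0.0, 0.001]
contact_force: [-0.4, -0.7, -0.2]
opening: 0.647
```

Emit:
{"op": "send_rows", "data": {"moves": [0,0,0,0,0,0,0,0,0,0,0,0,0,0,0,0,0,0,0,0,0,0,0,0,0,0,0,0,0,0]}}

```text
clock: 6.07
tool_pos: [0.507, -0.287, 0.1574]
eef_rot: [0.588, 0.809, 0.0, 0.001]
contact_force: [-0.6, -0.9, -0.2]
opening: 0.269
```

Emit:
{"op": "send_rows", "data": {"moves": [0,0,0,0,0,0,0,0,0,0,0,0,0,0,0,0,0,0,0,0,0,0,0,0,0,0,0,0,0,0]}}

```text
clock: 6.48
tool_pos: [0.507, -0.287, 0.1574]
eef_rot: [0.588, 0.809, 0.0, 0.001]
contact_force: [-0.2, -0.1, -0.2]
opening: 0.154
```

```bash
python3 go.py .506 -.2875 .157 18
```

```text
6.4833 pos [ 0.507  -0.287   0.1574] shift mm [-0.1 -1.1  0.4] turn [ 0.08  0.03 -0.06] q [ 0.45  0.78 -0.03  1.8   0.03  0.57  0.72] F [-0.2 -0.1 -0.2] op 0.154
```

The opening of 0.154 is about 13.6 mm, which matches the bar. Starting a slow lift.

Emit:
{"op": "send_rows", "data": {"moves": [0,0,0,0,0,0,0,0,-0.001,0,0,0,0,0,-0.003,0,0,0,0,0,-0.005,0,0,0,0,0,-0.007,0,0,0]}}

```text
clock: 6.9
tool_pos: [0.5065, -0.2868, 0.1638]
eef_rot: [0.588, 0.809, 0.0, -0.0]
contact_force: [0.8, -1.3, -6.7]
opening: 0.152
```

```bash
python3 go.py .507 -.287 .177 18
```

```text
6.9 pos [ 0.5065 -0.2868  0.1638] shift mm [ -0.4   0.4 -13.2] turn [ 0.02 -0.04 -0.05] q [ 0.45  0.77 -0.03  1.79  0.03  0.58  0.72] F [ 0.8 -1.3 -6.7] op 0.152
```

Emit:
{"op": "send_rows", "data": {"moves": [0,0,-0.003,0,0,0,0,0,-0.006,0,0,0,0,0,-0.009,0,0,0,0,0,-0.012,0,0,0,0,0,-0.015,0,0,0]}}

```text
clock: 7.32
tool_pos: [0.5064, -0.2868, 0.1794]
eef_rot: [0.588, 0.809, 0.0, -0.0]
contact_force: [0.6, -0.6, -3.2]
opening: 0.154
```

```bash
python3 - <<'E'
from h import *
s=imaging.snapshot("side");save(s,"side4",(200,150,350,300),4)
E
python3 go.py .507 -.287 .195 18
```

```text
7.3667 pos [ 0.5066 -0.2869  0.1798] shift mm [ -0.2   0.3 -15.2] turn [ 0.05  0.01 -0.06] q [ 0.45  0.74 -0.03  1.78  0.03  0.62  0.72] F [ 1.3  0.1 -3.3] op 0.157
```

View pics/side4.png

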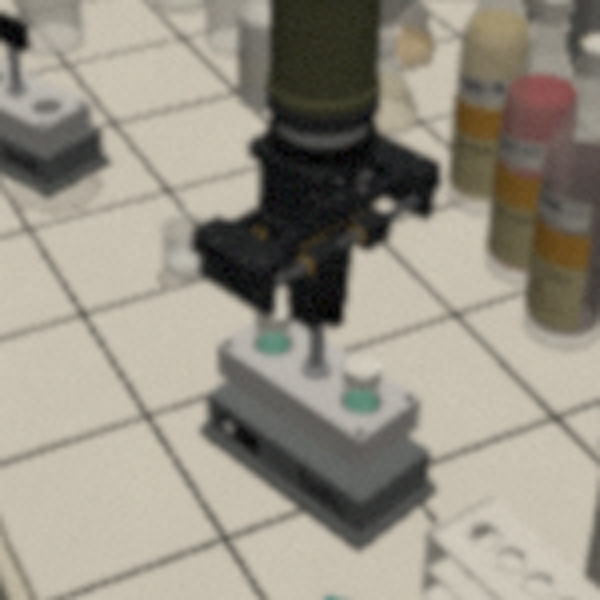

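The side view shows the block about 2 cm above the dock, level, with both vials in their wells; the wrist carries about 3 N. Continuing the lift.

Emit:
{"op": "send_rows", "data": {"moves": [0,0,-0.004,0,0,0,0,0,-0.01,0,0,0,0,0,-0.017,0,0,0,0,0,-0.025,0,0,0,0,0,-0.033,0,0,0]}}

```text
clock: 7.78
tool_pos: [0.5066, -0.287, 0.2137]
eef_rot: [0.588, 0.809, 0.0, 0.0]
contact_force: [1.4, -0.3, -3.8]
opening: 0.156
```

Emit:
{"op": "send_rows", "data": {"moves": [0,0,-0.009,0,0,0,0,0,-0.018,0,0,0,0,0,-0.027,0,0,0,0,0,-0.035,0,0,0,0,0,-0.041,0,0,0]}}

```text
clock: 8.2
tool_pos: [0.5068, -0.2871, 0.256]
eef_rot: [0.588, 0.809, 0.0, 0.001]
contact_force: [-0.7, 0.4, -4.3]
opening: 0.154
```

```bash
python3 go.py .5066 -.2869 .262 18
```

```text
8.2 pos [ 0.5068 -0.2871  0.256 ] shift mm [ 0.2 -0.1 -6. ] turn [ 0.1   0.06 -0.06] q [ 0.45  0.64 -0.03  1.71  0.02  0.79  0.73] F [-0.7  0.4 -4.3] op 0.154
```

Last 6 mm, then hold for about 2.5 s.

Emit:
{"op": "send_rows", "data": {"moves": [0,0,-0.002,0,0,0,0,0,-0.004,0,0,0,0,0,-0.005,0,0,0,0,0,-0.006,0,0,0,0,0,-0.006,0,0,0]}}

```text
clock: 8.62
tool_pos: [0.5067, -0.287, 0.2618]
eef_rot: [0.588, 0.809, 0.0, 0.001]
contact_force: [0.6, 0.9, -3.8]
opening: 0.154
```

Emit:
{"op": "send_rows", "data": {"moves": [0,0,0,0,0,0,0,0,0,0,0,0,0,0,0,0,0,0,0,0,0,0,0,0,0,0,0,0,0,0]}}

```text
clock: 9.03
tool_pos: [0.5066, -0.287, 0.2617]
eef_rot: [0.588, 0.809, 0.0, 0.001]
contact_force: [-0.3, 0.1, -3.9]
opening: 0.156
```

Emit:
{"op": "send_rows", "data": {"moves": [0,0,0,0,0,0,0,0,0,0,0,0,0,0,0,0,0,0,0,0,0,0,0,0,0,0,0,0,0,0]}}

```text
clock: 9.45
tool_pos: [0.5066, -0.287, 0.2617]
eef_rot: [0.588, 0.809, 0.0, 0.001]
contact_force: [-1.1, -0.2, -3.1]
opening: 0.152
```

Emit:
{"op": "send_rows", "data": {"moves": [0,0,0,0,0,0,0,0,0,0,0,0,0,0,0,0,0,0,0,0,0,0,0,0,0,0,0,0,0,0]}}

```text
clock: 9.87
tool_pos: [0.5066, -0.287, 0.2617]
eef_rot: [0.588, 0.809, 0.0, 0.001]
contact_force: [-0.3, -0.2, -3.8]
opening: 0.156
```

Emit:
{"op": "send_rows", "data": {"moves": [0,0,0,0,0,0,0,0,0,0,0,0,0,0,0,0,0,0,0,0,0,0,0,0,0,0,0,0,0,0]}}

```text
clock: 10.28
tool_pos: [0.5066, -0.287, 0.2617]
eef_rot: [0.588, 0.809, 0.0, 0.001]
contact_force: [-0.4, 0.0, -2.9]
opening: 0.156
```

Emit:
{"op": "send_rows", "data": {"moves": [0,0,0,0,0,0,0,0,0,0,0,0,0,0,0,0,0,0,0,0,0,0,0,0,0,0,0,0,0,0]}}

```text
clock: 10.7
tool_pos: [0.5067, -0.287, 0.2617]
eef_rot: [0.588, 0.809, 0.0, 0.001]
contact_force: [0.3, 0.4, -4.4]
opening: 0.153
```

Emit:
{"op": "send_rows", "data": {"moves": [0,0,0,0,0,0,0,0,0,0,0,0,0,0,0,0,0,0,0,0,0,0,0,0,0,0,0,0,0,0]}}

```text
clock: 11.12
tool_pos: [0.5066, -0.287, 0.2617]
eef_rot: [0.588, 0.809, 0.0, 0.001]
contact_force: [0.4, 0.3, -4.3]
opening: 0.154
```

```bash
python3 - <<'E'
from h import *
np.set_printoptions(precision=4,suppress=True)
s=imaging.snapshot("side");save(s,"side5",(170,120,350,300),3.3)
w=imaging.snapshot("wrist");save(w,"wrist5",sc=1.5)
v,u=np.mgrid[0:384,0:512]
P=[]
for n,s in(("side",s),("wrist",w)):
  d=s["depth"];R,_=cv2.Rodrigues(np.array(s["rvec"],float));K=np.array(s["mtx"])
  W=(np.stack([(u-K[0,2])/K[0,0]*d,(v-K[1,2])/K[1,1]*d,d],-1)-np.array(s["tvec"]).ravel())@R
  c,sn=np.cos(np.radians(18)),np.sin(np.radians(18))
  X=W[...,:2]-[.5065,-.287];lx=X@[c,sn];ly=X@[-sn,c]
  m=(d>0)&(abs(lx)<.03)&(abs(ly)<.072)&(abs(W[...,2]-.183)<.012)
  A=np.c_[lx[m],ly[m],np.ones(m.sum())];k=np.linalg.lstsq(A,W[m][:,2],rcond=None)[0]
  print(n,m.sum(),"block top z at centre, slopes",k[2],k[:2])
E
python3 go.py .5066 -.2869 .262 18
```

```text
side 486 block top z at centre, slopes 0.1834858151847451 [-0.0041 -0.0021]
wrist 9472 block top z at centre, slopes 0.18692952593194911 [-0.0016 -0.0077]
11.2167 pos [ 0.5066 -0.287   0.2617] shift mm [ 0.1 -0.  -0.3] turn [ 0.08  0.03 -0.06] q [ 0.45  0.63 -0.03  1.71  0.02  0.8   0.73] F [ 0.5  0.  -4.1] op 0.153
```

View pics/side5.png

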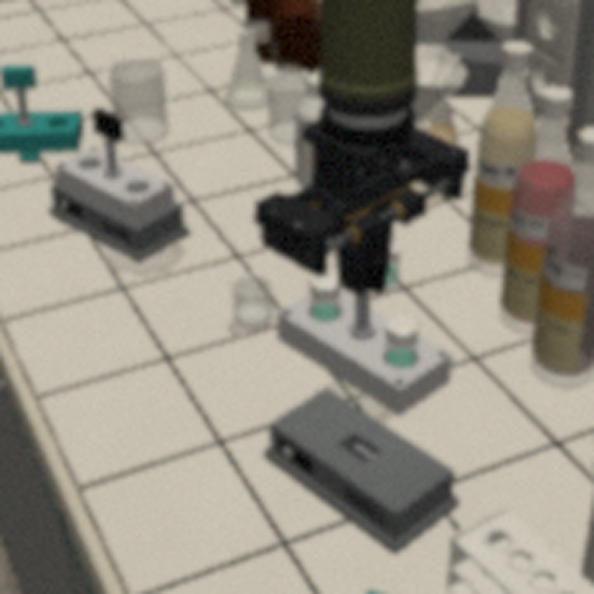

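View pics/wrist5.png

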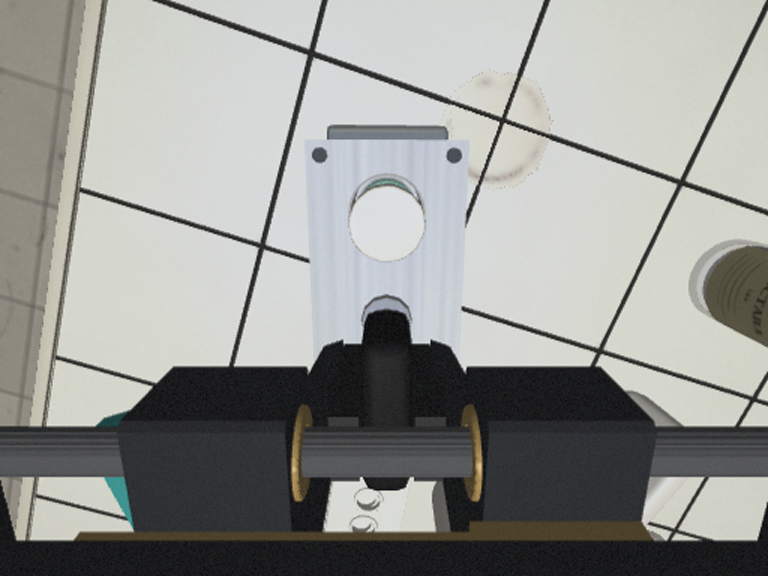

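The carrier hangs level (slopes under 0.01) above the empty dock, with both vials seated. The block top at about 0.185 m puts the plug end at about 0.12 m. It has held still for 2.5 s, so I'm handing in.

```bash
python3 -c "
from plant import r
print(r.finish_job())"
```

```text
the job is handed in; nothing more can be done
None
```

I pinched the loaded carrier by its black grip (opening about 13.6 mm, 45 N) and pulled it straight up through the catch. I lifted it about 104 mm, held it still for about 2.5 s, and handed the job in while still holding it.

**Last checks:**
- **Height:** the block top measured 0.184 m in the side view and 0.187 m in the wrist view. That puts the plug end at about 0.12 m, or 7 cm over the dock's top.
- **Level and still:** tilt was under 0.01 rad and the tool pose did not change between readings. The wrist carried about 4 N, and the grip did not slip.
- **Vials and other things:** the side view showed both vials seated. The empty carrier was in its dock, and the beakers and spare vial looked undisturbed.

The only disagreements were a few millimetres between cameras on the grip position and the block height. No check failed.

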